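# Set a balcony watering valve to its rider, play taken up, and clamp it

## Robot

A 6-joint arm with a two-finger parallel gripper is mounted at the origin on the work surface. World frame = base frame: x ahead of the robot, y to its left, z up, the work surface at z = 0. Lengths are in m, angles in rad, forces in N, time in s.
With the tool pointing down it reaches from about 0.3 to 0.775 m from the base axis. Payload 14.6 kg.
Tool frame: the origin (TCP) lies at the very end of the fingers, on their centre line; the grasp point (between the pads) lies 19 mm behind it; x points along the fingers, z is the direction in which the jaws open and shut, and the axes are right-handed (so a half turn about x gives the same grasp; the last joint's range is limited). The gripper opens to 94 mm and grips with 3 to 60 N. Pads are 16 mm wide; open, the fingers measure 119 mm over their backs; the gripper's body (75 mm by 177 mm) begins 78 mm behind the grasp point.
Start: joints at [-0.067, 0.3, 1.521, -0, 1.321, -0.067], TCP at [0.55, -0, 0.205] pointing down, gripper open.
Joint ranges: [-3.03, 3.03], [-0.79, 2.21], [0.23, 2.52], [-1.04, 4.18], [0, 3.07], [-2.55, 2.55]. Speed limits (rad/s): [2.22, 2.22, 2.57, 3.14, 3.14, 3.14].

## Interface

Orientations are given as [roll, pitch, yaw] about the fixed x, y, z axes, in that order (R = Rz(yaw) Ry(pitch) Rx(roll)).
In Python, from station import ctrl gives the robot as it stands. The module is installed in compiled form; this text tells all that it offers.
- The arm moves only by the tool servo_tool, never from a script. Its argument "motion" is one flat list of numbers, 4 for each row, row after row: the shift along the tool's x, y, z in mm, then the turn about the tool's x in degrees. In form: [dx, dy, dz, roll, dx, dy, dz, roll, ...]. A call has 1 to 20 rows; each row is the pose to reach, as a shift and turn from the pose commanded when the call began, along the tool's axes at that moment; what a row does not reach only later rows make up. A row lasts 1/8 s, in which the tool goes at most 62.5 mm and 10.7 degrees, less where a joint would pass 70% of its speed; a pose out of reach is approached as far as the arm can. A call with a gripper value outside its range is refused whole. "gripper" is the opening, from 0 (shut) to 1 (fully open), set as the call begins (left out, the last holds). The fingers move at their own pace and stop on an object; "force" is the grip in N (left out, the last holds). Time passes only in rows, so rows that repeat a pose let the fingers close. It gives the time, the measured TCP pose, the force and the opening at its end, in the units of the state.
- ctrl.get_obs(): the state, without advancing time (a new reading comes with each control period).
- ctrl.camera(name): name is "scene" or "side" or "wrist"; returns a dict with "color" (400x640x3 uint8, red, green, blue), "z_map" (400x640 float32, m along the optical axis (not along the pixel's ray), 0 where there is no reading), "fx", "fy", "cx", "cy" (pixels), "dist_coeffs" ([k1, k2, p1, p2, k3] as OpenCV has them; the pictures are not rectified), "rvec" (rotation vector, rad) and "tvec" (3), from world to camera coordinates, as OpenCV has them. Camera axes: x right, y down, z forward; pixel columns grow to the right and rows downward; lengths in m; the calibration is good to about 2 mm. A picture is of the moment at which its call begins.
- ctrl.hand_in(): hands the job in, once; it reports no verdict.
The state is a dict: "time_s": time; "qpos": joint angles; "joint_vel": joint speeds; "tau": joint torques, N m; "ee_pos": TCP position; "eef_rot": TCP orientation; "force": force on the tool from outside, world axes, zero at the start; "moment": the same for the moment, N m; "grip_width": finger opening in m.
Only numpy, scipy, OpenCV 4.12 (cv2) and the standard library are available. Lean on these libraries where they do the work, as an engineer would, in place of code of your own. Each camera call takes 0.05 s, during which the arm holds its last target.

## Task

Set the watering valve on the sloped stand so that its black pointer stands at the small raised rider on the dial, and clamp it. There is play between the white knob and the pointer, so the pointer must come up to the rider clockwise: it now stands too far clockwise, so first turn the knob back anticlockwise until the pointer is at least 20 degrees short of the rider, then clockwise until the pointer stands at the rider (if it runs past, go back and come up again), and leave the knob there with the play taken up clockwise. Only then push the clamp lever beside it fully over, away from the robot; do not shift the rider or the brush, pot and bottle standing about.

Things in the scene. Friction and masses are not known exactly. Their poses are not given: they have to be found in the camera images.
- unit: Fixed valve stand, base 200 x 320 mm; origin on the table under the dial's centre, z up, x away from the robot's side, y left. Its grey head (190 mm wide, 190 mm along the slope, top edge 163 mm up) carries the dial on a face sloping 30 degrees, facing up and towards -x. Dial centre: 115 mm above the table. Clamp pivot: (0, -165, 40) mm in this frame.
- knob_grip (a point): Middle of the white bar knob, on the dial axis, 36 mm out from the face. Bar 52 mm long (this point's x), 18 mm thick (y, the faces to pinch), 15 to 52 mm out from the face, on a 50 mm disc. z: dial axis, out of the face, 30 degrees from vertical. x lines up with the pointer in mid play. Turns lightly through its play, then drives the pointer (friction 0.08 N m, stays put).
- pointer_tip (a point): Tip of the black pointer, 58 mm from the dial axis, 8 mm out from the face; x points radially outward, z out of the face.
- rider_mark (a point): Mark at the rider, 58 mm from the dial axis, 8 mm out from the face, x radially outward. The rider is a dark steel tab, 14 x 8 mm, 14 mm high, 60 to 74 mm from the axis, on the rim of the stiff aluminium ring (120 mm across); it stands up to 23 degrees either side of the dial's top and must stay there. Scale ticks are 15 degrees apart.
- valve (a joint): Angle of the pointer from the rider, rad: 0 = pointer at the rider, positive = clockwise past it, negative = short of it. Starts at 0.3 to 0.7; stops at -0.9 and 0.9.
- play (a joint): Angle of the knob relative to the pointer, rad, clockwise positive: play from -0.175 to 0.175. At +0.175 the knob drives the pointer clockwise (play taken up clockwise), at -0.175 anticlockwise.
- clamp (a joint): Clamp lever, rad: 0 = open, leaning 27 degrees towards the robot (-x of the stand); 0.93 = fully over, leaning 27 degrees away (+x). It stays where it is left (friction about 0.12 N m).
- clamp_tip (a point): Centre of the 20 mm black ball at the lever's end, 78 mm from the pivot, on a 10 mm steel rod; y is the hinge axis (the stand's y). At joint 0 it lies 35 mm nearer the robot than the pivot and 70 mm above it. The pivot is 40 mm above the table, between two ears that reach 46 mm up.
- brush: Loose red scrubbing brush, 170 mm long, 45 mm wide, 26 mm high, lying near the stand on its left; not part of the job.
- pot: Loose small terracotta pot, 90 mm across, 85 mm high, to the right of the stand; not part of the job.
- feed: Loose plant-food bottle, 60 mm across, 150 mm high, behind the stand on its left; not part of the job.

How it is judged:
On the way, in this order (a step that is already met when the one before it is completed fails the run):
1. the pointer is turned back well short of the rider, the clamp still open (value of joint valve below -0.26 rad and value of joint clamp below 0.3 rad), for 0.1 s.
2. the pointer has come up to the rider with the play taken up clockwise, the clamp still open (value of joint valve between -0.07 and 0.07 rad and value of joint play above 0.1 rad and value of joint clamp below 0.3 rad), for 0.3 s.
At the end, for the whole second after the job is handed in: The pointer stands within 0.07 rad (4 degrees) of the rider, the knob's play is taken up clockwise (joint play above 0.1 rad), the clamp lever is fully over (above 0.8 rad) and the rider is where it was (within 4 mm) (value of joint valve between -0.07 and 0.07 rad and value of joint play above 0.1 rad and value of joint clamp above 0.8 rad and distance of rider_mark from where it was at the start of the episode below 0.004 m); the robot touches nothing.
It fails at once if the rider is shifted by more than 4 mm (distance of rider_mark from where it was at the start of the episode above 0.004 m).
It fails at once if the brush, pot or bottle is shifted by more than 30 mm (distance of any of brush, pot, feed from where it was at the start of the episode above 0.03 m).
It also fails if it takes over 58 s, if anything falls off the work surface, if the arm or the gripper's body presses on something with over 40 N, if the wrist force passes 120 N, or if a joint passes its speed limit or range.

## Working session

There is one attempt and no reset: what is moved stays moved. The work goes in short steps, Python scripts to look and compute and a tool call to move; the robot and the scene stay as the last step left them, time stands still between calls to the robot, and variables do not carry over. Pictures are saved under pics/ and viewed, and the job is handed in when it is done.

Besides the shell and the picture viewer there is one more tool, called as name(argument=value, ...) on one line, values as JSON. servo_tool: Moves the arm, as the interface text tells. Its arguments: {"type":"object","properties":{"motion":{"type":"array","items":{"type":"number"}},"gripper":{"type":"number"},"force":{"type":"number"}},"required":["motion"]}

```bash
mkdir -p pics; ls; cat > h.py <<'E'
import numpy as np, cv2
from station import ctrl
from scipy.spatial.transform import Rotation as Rn
def cam(n):
    c=ctrl.camera(n); 
    c['K']=np.array([[c['fx'],0,c['cx']],[0,c['fy'],c['cy']],[0,0,1.]]); c['D']=np.array(c['dist_coeffs'],float)
    c['R']=cv2.Rodrigues(np.array(c['rvec'],float))[0]; c['t']=np.array(c['tvec'],float).ravel(); return c
def rays(c,uv):
    p=cv2.undistortPoints(np.array(uv,float).reshape(-1,1,2),c['K'],c['D']).reshape(-1,2)
    d=np.c_[p,np.ones(len(p))]@c['R']; o=-c['R'].T@c['t']; return o,d   # d has unit cam z
def pts(c,uv):
    uv=np.array(uv).reshape(-1,2); o,d=rays(c,uv); z=c['z_map'][uv[:,1].astype(int),uv[:,0].astype(int)]; return o+d*z[:,None], z
def proj(c,P):
    return cv2.projectPoints(np.array(P,float).reshape(-1,1,3),np.array(c['rvec'],float),c['t'],c['K'],c['D'])[0].reshape(-1,2)
def save(c,n): cv2.imwrite('pics/'+n,c['color'][:,:,::-1])
def tri(c1,u1,c2,u2):
    o1,d1=rays(c1,u1);o2,d2=rays(c2,u2);A=np.c_[d1[0],-d2[0]];s=np.linalg.lstsq(A,o2-o1,rcond=None)[0]
    a=o1+s[0]*d1[0];b=o2+s[1]*d2[0];return (a+b)/2,np.linalg.norm(a-b)
E
python3 - <<'E'
from h import *
for n in ['scene','side','wrist']:
    c=cam(n); save(c,n+'0.png'); print(n,-c['R'].T@c['t'],c['R'][2],(c['z_map']>0).mean())
o=ctrl.get_obs(); print(o['time_s'],o['ee_pos'],o['eef_rot'],o['grip_width'],o['force'])
E
```

```text
pics
scene [1.001207   0.24049696 0.86030938] [-0.42932865 -0.27488982 -0.86029791] 0.99612890625
side [ 0.48145773 -0.54755863  0.66202797] [ 0.16401158  0.71947021 -0.67487986] 0.99611328125
wrist [0.5494302  0.08385149 0.38328914] [-0.0012721  -0.28662098 -0.95804321] 0.99582421875
0.15 [ 5.49803699e-01 -3.93191089e-06  2.05010577e-01] [3.09561984 1.5699086  3.09561134] 0.09392712604263835 [-0.75699657  0.16474399 -0.36844973]
```

View pics/scene0.png

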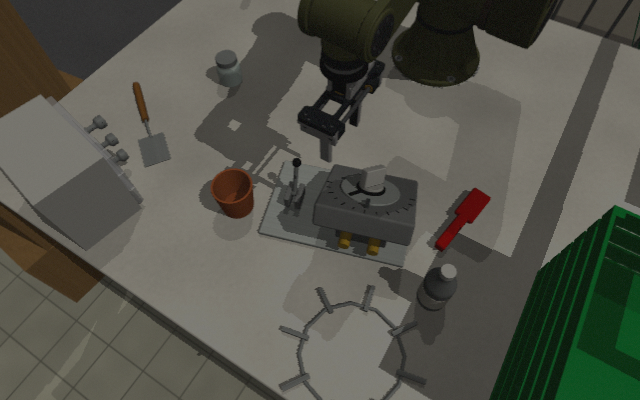

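View pics/side0.png

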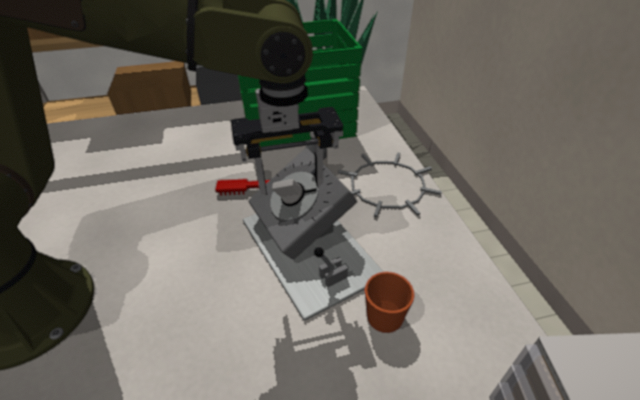

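View pics/wrist0.png

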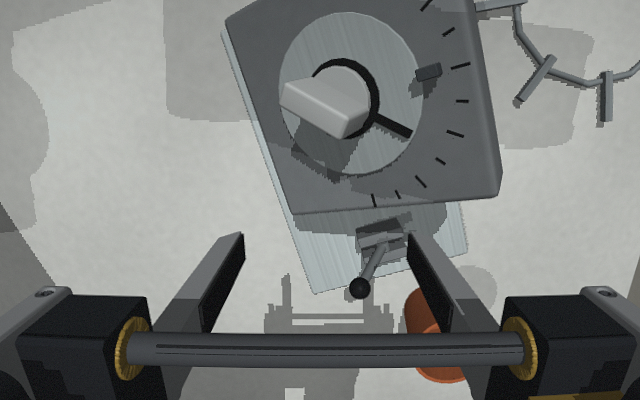

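The wrist view shows the white knob at about (328,105), the pointer tip near (411,135), the rider near (428,72) and the clamp ball at (360,288). Viewed from above, the pointer stands clockwise past the rider. Next I'll measure the dial frame.

```bash
cat > meas.py <<'E'
from h import *
def frame(c):
    H,W=c['z_map'].shape; v,u=np.mgrid[0:H,0:W]; uv=np.c_[u.ravel(),v.ravel()]
    P,z=pts(c,uv); return P.reshape(H,W,3)
E
python3 - <<'E'
from meas import *
print(Rn.from_euler('xyz',ctrl.get_obs()['eef_rot']).as_matrix().round(3))
c=cam('wrist'); P=frame(c); img=c['color'].astype(int)
# head face samples: grey ring region around dial
m=np.zeros(P.shape[:2],np.uint8); cv2.fillPoly(m,[np.array([[235,25],[425,0],[470,0],[490,180],[300,205]])],1)
Q=P[m>0]; col=img[m>0]
# RANSAC plane
rng=np.random.default_rng(0);best=0
for _ in range(500):
    a,b,d=Q[rng.integers(len(Q),size=3)]; n=np.cross(b-a,d-a); 
    if np.linalg.norm(n)<1e-9: continue
    n/=np.linalg.norm(n); s=(abs((Q-a)@n)<.0015).sum()
    if s>best: best=s;N=n;A=a
I=abs((Q-A)@N)<.002; C=Q[I].mean(0); n=np.linalg.svd(Q[I]-C,full_matrices=False)[2][2]; n*=np.sign(n[2])
print('n',n,'tilt',np.degrees(np.arccos(n[2])),'yaw of +x',np.degrees(np.arctan2(-n[1],-n[0])),I.sum(), 'C',C,'fit offs',(C@n))
h=(P-C)@n
# bar top: heights
mm=(m>0); vals=h[mm]; print(np.histogram(vals,bins=np.arange(-.004,.06,.002)))
top=mm&(h>.047); print('bar top centroid',P[top].mean(0),top.sum(), 'hmean',h[top].mean())
np.savez('pl.npz',n=n,C=C)
big=cv2.resize(c['color'][0:220,200:520,::-1],None,fx=2.5,fy=2.5,interpolation=cv2.INTER_CUBIC); cv2.imwrite('pics/dial0.png',big)
E
```

```text
[[-0.001  0.     1.   ]
 [ 0.     1.    -0.   ]
 [-1.     0.    -0.001]]
n [-0.4781727  -0.14588803  0.8660644 ] tilt 29.995530743492957 yaw of +x 16.96667739295599 20907 C [0.58987435 0.0740988  0.12701821] fit offs -0.182865991380473
(array([  298, 10327, 10578,  2720,  9390,   367,  1184,   130,    81,
         842,   566,    66,    94,    85,    82,    91,   101,    77,
          98,   100,    95,   101,   104,   101,   114,   105,   172,
         929,   876,     0,     0]), array([-0.004, -0.002,  0.   ,  0.002,  0.004,  0.006,  0.008,  0.01 ,
        0.012,  0.014,  0.016,  0.018,  0.02 ,  0.022,  0.024,  0.026,
        0.028,  0.03 ,  0.032,  0.034,  0.036,  0.038,  0.04 ,  0.042,
        0.044,  0.046,  0.048,  0.05 ,  0.052,  0.054,  0.056,  0.058]))
bar top centroid [0.54220917 0.0749455  0.17525206] 2190 hmean 0.06444228328261065
```

View pics/dial0.png

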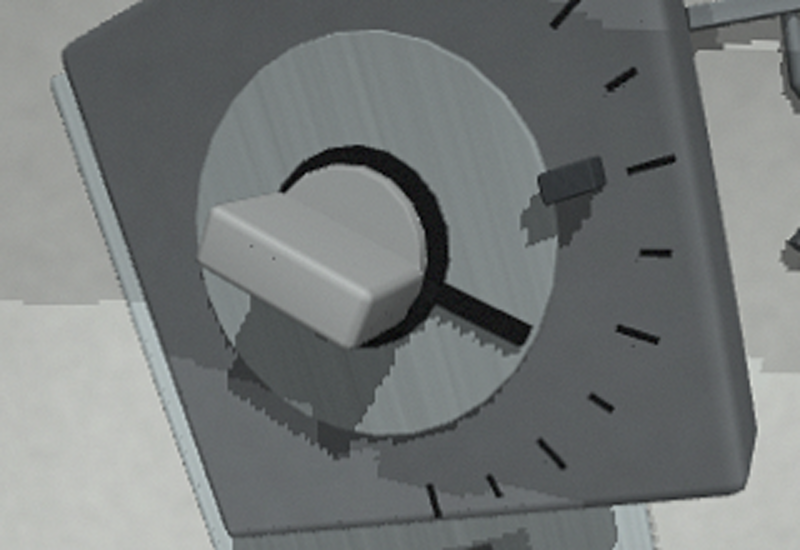

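```bash
python3 - <<'E'
from meas import *
z=np.load('pl.npz');n=z['n'];C=z['C']
ex=np.array([-n[0],-n[1],0]);ex/=np.linalg.norm(ex);ey=np.cross([0,0,1],ex);s=np.cross(ey,n) # upslope
B=np.c_[s,ey,n]
def run(name,box,ctr=None):
    c=cam(name);P=frame(c);L=(P-C)@B
    u0,v0,u1,v1=box; m=np.zeros(L.shape[:2],bool);m[v0:v1,u0:u1]=1
    h=L[...,2]
    ring=m&(h>.0035)&(h<.0065)
    q=L[ring][:,:2]; 
    # circle fit on convex hull
    hull=cv2.convexHull((q*1e3).astype(np.float32)).reshape(-1,2)
    (cx,cy),r=cv2.minEnclosingCircle(hull); print(name,'ring',cx,cy,r,len(q))
    top=m&(h>.0505)&(h<.054); t=L[top][:,:2]*1e3
    rect=cv2.minAreaRect(t.astype(np.float32)); print('bar top',rect,top.sum(),h[top].mean())
    return c,L
run('wrist',(220,0,500,215)); c,L=run('scene',(310,150,425,240))
cv2.imwrite('pics/scdial.png',cv2.resize(c['color'][140:260,250:450,::-1],None,fx=4,fy=4,interpolation=cv2.INTER_CUBIC))
np.savez('fr.npz',B=B,C=C,n=n,ex=ex,ey=ey)
E
```

```text
wrist ring -18.952783584594727 15.586695671081543 67.29652404785156 11443
bar top ((-25.236682891845703, 14.214701652526855), (18.022844314575195, 51.81764221191406), 48.52751159667969) 1738 0.051961770028025094
scene ring -109.75105285644531 63.24671173095703 167.51271057128906 815
bar top ((-23.647125244140625, 13.062602043151855), (18.47679901123047, 49.76446533203125), 49.12369155883789) 102 0.05216900251600324
```

View pics/scdial.png

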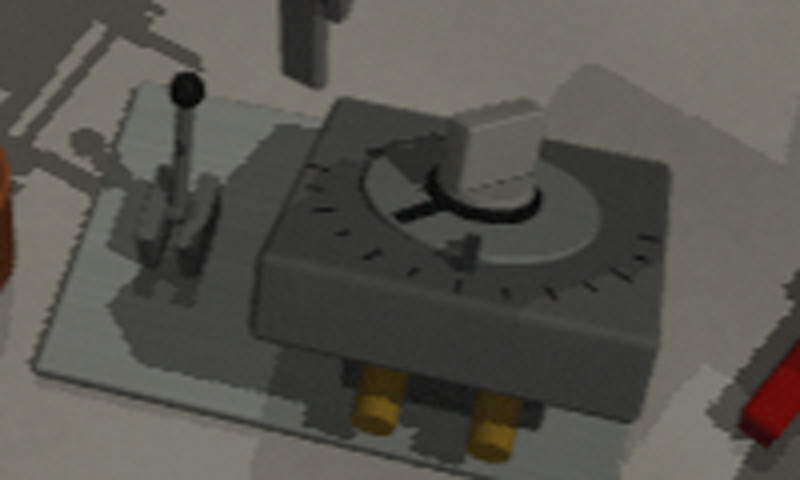

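```bash
python3 - <<'E'
from meas import *
z=np.load('fr.npz');B,C=z['B'],z['C']
O=C+B@np.array([-.0250,.0140,0]); np.savez('fr.npz',B=B,C=C,O=O)
print('O',O, 'O height expected .115')
c=cam('wrist');P=frame(c);L=(P-O)@B*1e3
def ang(p): return np.degrees(np.arctan2(-p[1],p[0]))  # clockwise + from upslope
img=c['color'].astype(int);br=img.sum(2);h=L[...,2];r=np.hypot(L[...,0],L[...,1])
top=(h>50.5)&(h<54)&(r<40);t=L[top][:,:2];w=np.linalg.svd(t-t.mean(0),full_matrices=False)[2][0];w*=np.sign(w[0]);print('bar',ang(w),t.mean(0))
ptr=(br<110)&(r>36)&(r<59)&(h>4)&(h<11);q=L[ptr];print('ptr',len(q),q.mean(0),ang(q.mean(0)),r[ptr].max())
rd=(h>12)&(h<25)&(r>56)&(r<80)&(L[...,0]>20);q=L[rd];print('rider',len(q),q.mean(0),h[rd].max());
rt=rd&(h>h[rd].max()-2);print(L[rt].mean(0),ang(L[rt].mean(0)))
# clamp ball
hs=P[...,2]; m=(br<120);m[:270]=0;m[:,:340]=0;m[:,380:]=0;m[310:]=0;v,u=np.nonzero(m);print('ball px',u.mean(),v.mean(),m.sum(),np.median(P[m],0))
O0=np.array([O[0],O[1],0]);ex=np.array([np.cos(np.radians(16.97)),np.sin(np.radians(16.97)),0]);ey=np.cross([0,0,1],ex)
for j in(0,.93):
    a=-.465+j; tip=O0-.165*ey+np.array([0,0,.04])+.078*(np.sin(a)*ex+np.cos(a)*np.array([0,0,1])); print('tip',j,tip,proj(c,tip))
s=cam('scene');print('scene',proj(s,O0-.165*ey+np.array([0,0,.04])+.078*(np.sin(-.465)*ex+np.cos(.465)*np.array([0,0,1]))))
E
```

```text
O [0.56507972 0.08117117 0.1145199 ] O height expected .115
bar 40.76457480679326 [0.42150359 0.18583954]
ptr 262 [ 36.52970631 -28.82884054   8.74173349] 38.28011163691798 57.009306890081625
rider 305 [66.5012175   2.0142497  15.30374041] 17.558606278549274
[66.63461713  1.94716784 16.07371554] -1.6737960775500296
ball px 359.05847953216374 287.4035087719298 342 [ 0.57924806 -0.08221184  0.11615721]
tip 0 [ 0.57978442 -0.08685312  0.10971808] [[358.74528685 288.17389718]]
tip 0.93 [ 0.64669242 -0.06643559  0.10971808] [[433.00723628 267.97406772]]
scene [[296.41123316 161.94571394]]
```

```bash
cat > con.py <<'E'
import numpy as np,cv2
z=np.load('fr.npz');B,O=z['B'],z['O']
th=np.arctan2(B[1,0],B[0,0]);ex=np.array([np.cos(th),np.sin(th)]);ey=np.array([-np.sin(th),np.cos(th)])
HX,HY=.0125,.010   # half sizes of the closed fingers along ex (jaw), ey
def barpoly(phi,tipz):
    u=np.array([np.cos(phi),-np.sin(phi),0]);t=np.array([-np.sin(phi),-np.cos(phi),0])
    A,Bb,H=np.meshgrid(np.linspace(-.026,.026,40),np.linspace(-.009,.009,15),np.linspace(.015,.052,30),indexing='ij')
    L=A[...,None]*u+Bb[...,None]*t+H[...,None]*np.array([0,0,1.]);P=(O+L.reshape(-1,3)@B.T);P=P[P[:,2]>tipz]
    q=np.c_[(P[:,:2]-O[:2])@ex,(P[:,:2]-O[:2])@ey]*1e3
    return cv2.convexHull(q.astype(np.float32)).reshape(-1,2)
def contact(phi_deg,side,X,tipz):
    """finger centre Y (mm, stand axes rel. O) at given X where it just touches; side -1: finger right of the bar"""
    poly=barpoly(np.radians(phi_deg),tipz)
    ok=None
    for y in np.arange(0,70,.25)*side:
        r=np.array([[X-HX*1e3,y-HY*1e3],[X+HX*1e3,y-HY*1e3],[X+HX*1e3,y+HY*1e3],[X-HX*1e3,y+HY*1e3]],np.float32)
        a,_=cv2.intersectConvexConvex(r,poly)
        if a<.3: return y
    return None
def world(X,Y): return O[:2]+ (X*ex+Y*ey)/1e3
E
python3 - <<'E'
from con import *
print('th',np.degrees(th),'O',O)
tz=.148
for phi in (50,41,30,20,10,0,-10,-20,-30,-36):
    b=barpoly(np.radians(phi),tz)
    print(phi,'bbox',b.min(0).round(),b.max(0).round(),[(X,contact(phi,-1,X,tz)) for X in(-5,0,5,10)],[(X,contact(phi,1,X,tz)) for X in(-5,0,5,10)])
E
```

```text
th 16.966677392955987 O [0.56507972 0.08117117 0.1145199 ]
50 bbox [-46. -26.] [ 8. 26.] [(-5, np.float64(-35.75)), (0, np.float64(-35.75)), (5, np.float64(-34.75)), (10, np.float64(-31.25))] [(-5, np.float64(21.5)), (0, np.float64(16.25)), (5, np.float64(11.0)), (10, np.float64(6.0))]
41 bbox [-46. -24.] [10. 24.] [(-5, np.float64(-34.0)), (0, np.float64(-34.0)), (5, np.float64(-34.0)), (10, np.float64(-32.25))] [(-5, np.float64(20.0)), (0, np.float64(16.25)), (5, np.float64(12.5)), (10, np.float64(8.75))]
30 bbox [-46. -21.] [11. 21.] [(-5, np.float64(-31.0)), (0, np.float64(-31.0)), (5, np.float64(-31.0)), (10, np.float64(-30.75))] [(-5, np.float64(19.0)), (0, np.float64(16.5)), (5, np.float64(14.0)), (10, np.float64(11.5))]
20 bbox [-46. -17.] [12. 17.] [(-5, np.float64(-27.5)), (0, np.float64(-27.5)), (5, np.float64(-27.5)), (10, np.float64(-27.5))] [(-5, np.float64(18.75)), (0, np.float64(17.0)), (5, np.float64(15.5)), (10, np.float64(14.0))]
10 bbox [-46. -13.] [12. 13.] [(-5, np.float64(-23.5)), (0, np.float64(-23.5)), (5, np.float64(-23.5)), (10, np.float64(-23.5))] [(-5, np
[... 520 characters left out ...]
np.float64(23.5))]
-20 bbox [-46. -17.] [12. 17.] [(-5, np.float64(-18.75)), (0, np.float64(-17.0)), (5, np.float64(-15.5)), (10, np.float64(-14.0))] [(-5, np.float64(27.5)), (0, np.float64(27.5)), (5, np.float64(27.5)), (10, np.float64(27.5))]
-30 bbox [-46. -21.] [11. 21.] [(-5, np.float64(-19.0)), (0, np.float64(-16.5)), (5, np.float64(-14.0)), (10, np.float64(-11.5))] [(-5, np.float64(31.0)), (0, np.float64(31.0)), (5, np.float64(31.0)), (10, np.float64(30.75))]
-36 bbox [-46. -23.] [11. 23.] [(-5, np.float64(-19.5)), (0, np.float64(-16.25)), (5, np.float64(-13.25)), (10, np.float64(-10.0))] [(-5, np.float64(32.75)), (0, np.float64(32.75)), (5, np.float64(32.75)), (10, np.float64(32.5))]
```

servo_tool(motion=[0, 18, 20, -8, 0, 37, 41.5, -17, 0, 37, 41.5, -17, 20, 37, 41.5, -17, 40, 37, 41.5, -17, 57, 37, 41.5, -17, 57, 37, 41.5, -17], gripper=0, force=40)

```text
time_s: 1.27
ee_pos: [0.5908, 0.0367, 0.1474]
eef_rot: [2.876, 1.569, -3.112]
force: [-0.0, 0.5, -0.4]
grip_width: 0.0275
```

```bash
cat > st.py <<'E'
from meas import *
from con import O,B,ex,ey,contact
def ang(p): return np.degrees(np.arctan2(-p[1],p[0]))
def report(name='wrist',png=None):
    o=ctrl.get_obs();p=np.array(o['ee_pos']);print('t',o['time_s'],'X,Y,z',((p[:2]-O[:2])@ex*1e3).round(1),((p[:2]-O[:2])@ey*1e3).round(1),(p[2]*1e3).round(1),'f',np.round(o['force'],1),'w',round(o['grip_width'],4))
    c=cam(name);P=frame(c);L=(P-O)@B*1e3;br=c['color'].astype(int).sum(2);h=L[...,2];r=np.hypot(L[...,0],L[...,1])
    sat=c['color'].max(2).astype(int)-c['color'].min(2)
    top=(h>50.5)&(h<53.5)&(r<29)&(br>250)
    if top.sum()>100:
        t=L[top][:,:2];w=np.linalg.svd(t-t.mean(0),full_matrices=False)[2][0];w*=np.sign(w[0]);print('bar',ang(w).round(1),t.mean(0).round(1),top.sum())
    q=L[(br<110)&(r>36)&(r<59)&(h>4)&(h<11)];
    if len(q): print('ptr',len(q),ang(np.median(q,0)).round(1),ang(q.mean(0)).round(1))
    rt=(h>12)&(h<19)&(r>59)&(r<76)&(L[...,0]>20)
    if rt.sum(): print('rider',rt.sum(),ang(L[rt].mean(0)).round(1),L[rt].mean(0).round(1))
    if png: save(c,png)
E
python3 -c "
from st import *
report('wrist','w1.png')"
```

```text
t 1.275 X,Y,z 11.6 -50.0 147.4 f [-0.   0.5 -0.4] w 0.0275
bar 41.1 [0.8 0.3] 2480
ptr 415 38.0 38.0
rider 488 1.0 [65.1 -1.1 15.4]
```

View pics/w1.png

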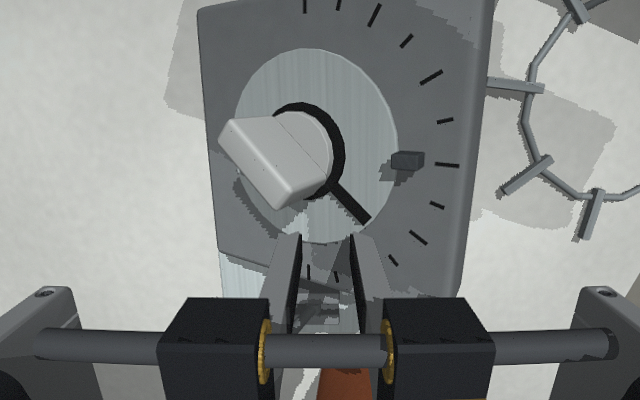

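The picture shows the fingers at about (330,260), right of the bar. The pointer tip is at (365,220) and the rider at (408,160). Now pushing anticlockwise.

servo_tool(motion=[0, 0, 0, 0, 0, 0, 0, 0, 0, 5, 0, 0, 0, 10, 0, 0, 0, 14, 0, 0, 0, 18, 0, 0, 0, 21, 0, 0, 0, 24, 0, 0, 0, 27, 0, 0, 0, 30, 0, 0, 0, 33, 0, 0, 0, 36, 0, 0, 0, 38, 0, 0, 0, 38, 0, 0])

```text
time_s: 3.08
ee_pos: [0.5824, 0.0733, 0.1501]
eef_rot: [-0.306, 1.564, -0.009]
force: [11.2, -1.8, 5.3]
grip_width: 0.0005
```

```bash
python3 -c "
from st import *
report('wrist','w2.png')"
```

```text
t 3.075 X,Y,z 14.3 -12.6 150.1 f [11.2 -1.8  5.3] w 0.0005
bar 17.7 [1.5 0.7] 2000
ptr 261 26.4 26.3
rider 406 -2.4 [66.7  2.8 15.1]
```

View pics/w2.png

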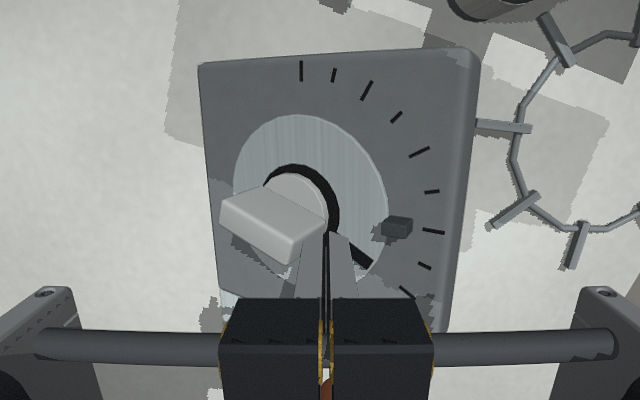

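The bar has reached 17.7° and the pointer 26°. The fingertip at (328,240) is bearing on the bar's end, so I'll back off, move downslope and push again.

servo_tool(motion=[0, -10, 0, 0, 0, -20, 0, 0, 0, -20, -9, 0, 0, -14, -9, 0, 0, -10, -9, 0, 0, -6, -9, 0, 0, -3, -9, 0, 0, 0, -9, 0, 0, 1, -9, 0, 0, 1, -9, 0])

```text
time_s: 4.38
ee_pos: [0.5731, 0.072, 0.15]
eef_rot: [-0.352, 1.565, -0.055]
force: [7.9, -3.7, 6.0]
grip_width: 0.0007
```

```bash
python3 -c "
from st import *
report('wrist','w3.png')"
```

```text
t 4.375 X,Y,z 4.9 -11.1 150.0 f [ 7.9 -3.7  6. ] w 0.0007
bar -19.8 [2.  1.7] 2119
ptr 385 -11.8 -11.8
rider 398 -2.4 [66.5  2.8 15.1]
```

View pics/w3.png

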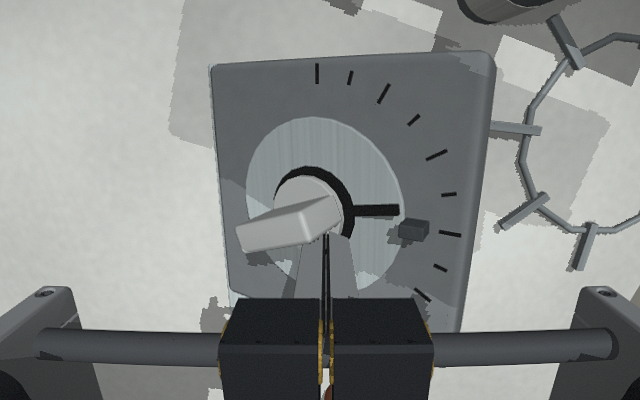

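The bar is at -20° and the pointer at -12°, with its tip at (398,210). Pushing on.

servo_tool(motion=[0, 2, 1, 0, 0, 4, 2, 0, 0, 6, 3, 0, 0, 8, 4, 0, 0, 8, 4, 0])

```text
time_s: 5.05
ee_pos: [0.573, 0.0808, 0.1487]
eef_rot: [-0.395, 1.57, -0.098]
force: [0.9, -3.0, 3.0]
grip_width: 0.0006
```

```bash
python3 -c "
from st import *
report('wrist','w4.png')"
```

```text
t 5.05 X,Y,z 7.5 -2.7 148.7 f [ 0.9 -3.   3. ] w 0.0006
bar -44.5 [1.6 2.5] 2011
ptr 327 -36.0 -35.9
rider 395 -2.4 [66.4  2.8 15. ]
```

servo_tool(motion=[0, -8, 0, 0, -25, -10, 0, 0, -45, -10, 0, 0, -45, 15, -2, 0, -45, 40, -4, 0, -45, 53, -4, 0, -45, 53, -4, 0, -20, 53, -4, 0, 0, 53, -4, 0, 0, 47, -4, 0, 0, 41, -4, 0, 0, 36, -4, 0, 0, 33, -4, 0, 0, 30, -4, 0, 0, 28, -4, 0, 0, 28, -4, 0])

```text
time_s: 7.1
ee_pos: [0.5627, 0.1081, 0.1508]
eef_rot: [0.286, 1.564, 0.584]
force: [5.2, 14.8, 10.0]
grip_width: 0.0005
```

```bash
python3 -c "
from st import *
report('wrist','w5.png')"
```

```text
t 7.1 X,Y,z 5.5 26.5 150.8 f [ 5.2 14.8 10. ] w 0.0005
bar -30.3 [1.6 6.1] 946
ptr 311 -36.1 -36.2
rider 302 -2.9 [66.   3.3 15. ]
```

View pics/w5.png

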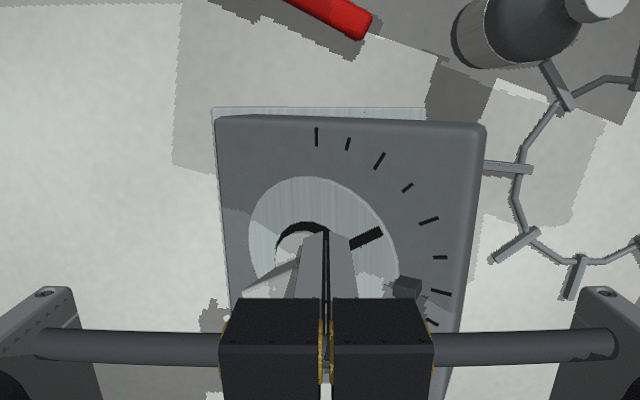

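The bar is partly hidden. The pointer is still at -36°, with its tip at (380,233), and the reaction force is radial, so the finger is against the bar's end again. I'll back off and push from further downslope.

servo_tool(motion=[0, 8, 0, 0, 0, 15, 0, 0, 0, 15, -17, 0, 0, 15, -17, 0, 0, 11, -17, 0, 0, 8, -17, 0, 0, 5, -16, 0, 0, 2, -14, 0, 0, 0, -12, 0, 0, 0, -12, 0])

```text
time_s: 8.4
ee_pos: [0.5499, 0.1029, 0.1487]
eef_rot: [0.611, 1.57, 0.907]
force: [-0.4, 4.8, 3.5]
grip_width: 0.0004
```

```bash
python3 -c "
from st import *
report('wrist','w6.png')"
```

```text
t 8.4 X,Y,z -8.2 25.2 148.7 f [-0.4  4.8  3.5] w 0.0004
bar -20.2 [-13.    0.6] 581
ptr 360 -27.7 -27.7
rider 376 -2.6 [66.4  3.  15.1]
```

View pics/w6.png

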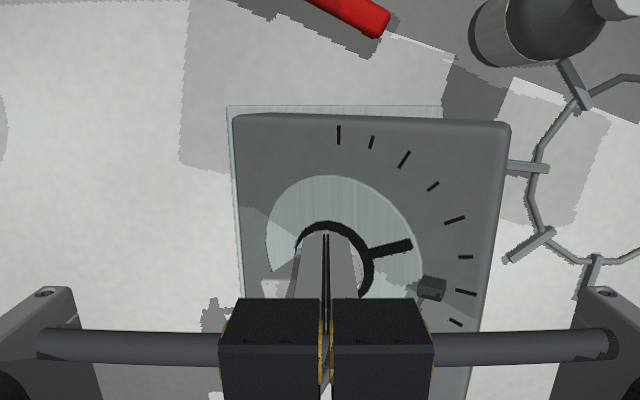

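Working now: the pointer is at -27.7° with its tip at (411,243), and the rider is at (432,288).

servo_tool(motion=[0, -1.5, 1, 0, 0, -3, 2, 0, 0, -4.5, 3, 0, 0, -6, 4, 0, 0, -6, 4, 0])

```text
time_s: 9.07
ee_pos: [0.5551, 0.0978, 0.1483]
eef_rot: [-2.734, 1.571, -2.438]
force: [-1.4, 2.1, 2.7]
grip_width: 0.0008
```

```bash
python3 -c "
from st import *
report('wrist','w7.png');report('side','s7.png')"
```

```text
t 9.075 X,Y,z -4.7 18.9 148.3 f [-1.4  2.1  2.7] w 0.0008
bar -2.9 [-10.    1.4] 1025
ptr 384 -11.9 -11.8
rider 372 -2.5 [66.3  2.9 15.1]
t 9.125 X,Y,z -4.7 18.9 148.4 f [0.1 3.  1.7] w 0.0007
ptr 12 -9.6 -9.7
rider 25 -1.1 [67.3  1.3 14.8]
```

View pics/w7.png

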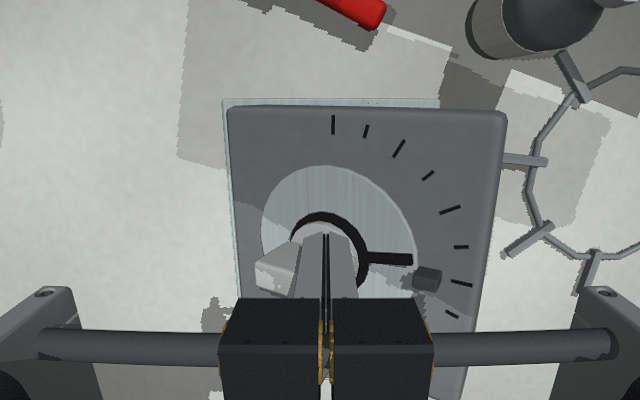

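servo_tool(motion=[0, -1, 0.5, 0, 0, -2, 1, 0, 0, -2, 1, 0])

```text
time_s: 9.55
ee_pos: [0.5562, 0.0969, 0.1486]
eef_rot: [2.18, 1.569, 2.476]
force: [-4.7, 6.6, 5.6]
grip_width: 0.0006
```

```bash
python3 - <<'E'
from st import *
report('wrist','w8.png')
c=cam('wrist');P=frame(c);L=(P-O)@B*1e3;h=L[...,2];r=np.hypot(L[...,0],L[...,1])
rt=(h>12)&(h<20)&(r>57)&(r<78)&(L[...,0]>20)
print(np.histogram(h[rt],bins=np.arange(11,20)))
for lo in (13,14,15,16,17):
    q=L[rt&(h>lo)]
    if len(q)>10: print(lo,len(q),q.mean(0).round(2),ang(q.mean(0)), cv2.minAreaRect(q[:,:2].astype(np.float32)))
E
```

```text
t 9.55 X,Y,z -3.9 17.6 148.6 f [-4.7  6.6  5.6] w 0.0006
bar 0.2 [-9.6  2.1] 1072
ptr 390 -8.0 -7.9
rider 381 -2.4 [66.3  2.8 15.1]
(array([  0,  23,  32,  79, 193,  56,   0,   0]), array([11, 12, 13, 14, 15, 16, 17, 18, 19]))
13 360 [66.18  2.61 15.23] -2.262526277570731 ((66.05699920654297, 2.150181293487549), (8.982501029968262, 14.472822189331055), 88.6094741821289)
14 328 [66.06  2.41 15.39] -2.0868514867997807 ((65.89270782470703, 2.4683656692504883), (14.651266098022461, 8.570589065551758), 3.3011960983276367)
15 249 [65.98  2.36 15.65] -2.049705594130222 ((66.1128158569336, 2.4261767864227295), (13.839059829711914, 8.418584823608398), 1.609510064125061)
16 56 [65.33  2.64 16.29] -2.311177271131068 ((65.72821807861328, 2.555192708969116), (13.561234474182129, 6.957298755645752), 7.383729934692383)
```

servo_tool(motion=[0, -1, 0, 0, 0, -1.5, 0, 0, 0, -1.5, 0, 0])

```text
time_s: 10.02
ee_pos: [0.5569, 0.0959, 0.1489]
eef_rot: [1.216, 1.569, 1.512]
force: [-3.2, 8.9, 6.5]
grip_width: 0.0005
```

```bash
python3 -c "
from st import *
report('wrist','w9.png')"
```

```text
t 10.025 X,Y,z -3.5 16.4 148.9 f [-3.2  8.9  6.5] w 0.0005
bar 5.3 [-9.1  2.8] 1110
ptr 388 -2.8 -2.7
rider 381 -2.4 [66.2  2.8 15.2]
```

servo_tool(motion=[0, 0, 0, 0, 0, 3, 0, 0, 0, 8, 0, 0, 0, 15, 0, 0, 0, 22, 0, 0, -30, 25, 0, 0, -60, 25, 0, 0, -60, 20, -20, 0, -60, 10, -40, 0, -60, 10, -40, 0])

```text
time_s: 11.32
ee_pos: [0.5155, 0.0926, 0.2088]
eef_rot: [-0.468, 1.57, -0.172]
force: [0.7, 0.5, -0.3]
grip_width: 0.0002
```

```bash
python3 - <<'E'
from st import *
report('wrist','w10.png');report('scene','s10.png')
E
```

```text
t 11.325 X,Y,z -44.1 25.4 208.8 f [ 0.7  0.5 -0.3] w 0.0002
bar 19.0 [9.8 0.2] 730
ptr 228 -2.6 -2.6
rider 219 -2.2 [66.1  2.6 15.2]
t 11.375 X,Y,z -43.5 25.6 208.8 f [-0.2  0.5  0.3] w 0.0005
ptr 7 -1.3 -1.3
rider 22 -1.0 [69.1  1.2 15.3]
```

View pics/w10.png

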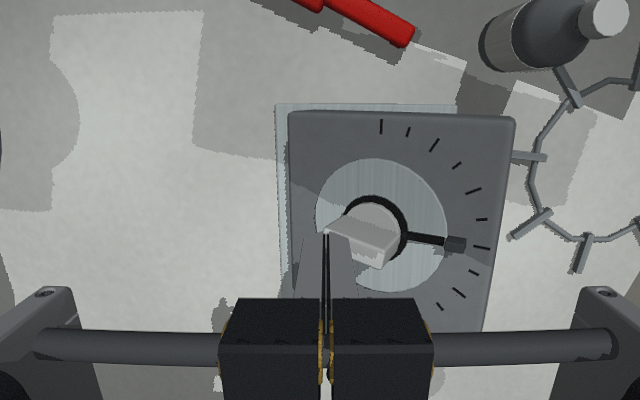

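The pointer's end at (445,240) now meets the rider at (455,244). Next I'll go round to the clamp and check the knob from there.

servo_tool(motion=[0, -30, -10, 0, 0, -75, -26, 0, 0, -120, -26, 0, 0, -165, -26, 0, 0, -191, -26, 0, 0, -191, -26, 0])

```text
time_s: 12.18
ee_pos: [0.5475, -0.0984, 0.2078]
eef_rot: [2.675, 1.57, 2.969]
force: [-0.4, 0.3, -0.2]
grip_width: 0.0007
```

```bash
python3 - <<'E'
from st import *
report('wrist','w11.png')
c=cam('wrist');br=c['color'].astype(int).sum(2);P=frame(c)
m=(br<110)&(P[...,2]>.095)&(P[...,2]<.125)&(np.hypot(P[...,0]-.58,P[...,1]+.085)<.02);v,u=np.nonzero(m);print('ball',m.sum(),u.mean(),v.mean())
s=cam('side');P2=frame(s);b2=s['color'].astype(int).sum(2);m2=(b2<110)&(P2[...,2]>.09)&(np.hypot(P2[...,0]-.58,P2[...,1]+.085)<.025)&(P2[...,2]<.13);v2,u2=np.nonzero(m2);print(m2.sum(),u2.mean(),v2.mean())
p,e=tri(c,[[u.mean(),v.mean()]],s,[[u2.mean(),v2.mean()]]);print('tri',p,e,'stand',(p[:2]-O[:2])@ex*1e3,(p[:2]-O[:2])@ey*1e3)
E
```

```text
t 12.175 X,Y,z -69.2 -166.6 207.8 f [-0.4  0.3 -0.2] w 0.0007
ball 393 367.2671755725191 196.32569974554707
68 318.45588235294116 251.9264705882353
tri [ 0.57987967 -0.0858887   0.11154446] 2.441512309597835e-06 stand -34.59488015389987 -164.1073809589859
```

View pics/w11.png

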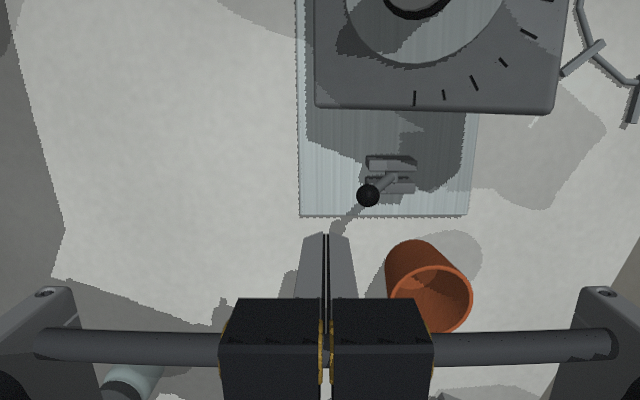

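The ball is at (367,196) and the finger at (325,235) is lined up with it. I'll check the knob in the other views before clamping.

```bash
python3 - <<'E'
from st import *
for n in('scene','side'):
    c=cam(n);P=frame(c);L=(P-O)@B*1e3;h=L[...,2];r=np.hypot(L[...,0],L[...,1])
    top=(h>49.5)&(h<54.5)&(r<31);t=L[top][:,:2].astype(np.float32);print(n,top.sum(),cv2.minAreaRect(t))
    w=np.linalg.svd(t-t.mean(0),full_matrices=False)[2][0];print(ang(w*np.sign(w[0])))
    u,v=proj(c,O)[0].astype(int);cv2.imwrite('pics/%s12.png'%n,cv2.resize(c['color'][v-60:v+60,u-80:u+80,::-1],None,fx=5,fy=5,interpolation=cv2.INTER_CUBIC))
E
```

```text
scene 107 ((1.9723834991455078, -0.452911376953125), (17.141002655029297, 50.141929626464844), 81.7977523803711)
8.739848
side 17 ((-12.991331100463867, 2.564141273498535), (21.502685546875, 19.672285079956055), 66.13449096679688)
-32.744152
```

View pics/scene12.png

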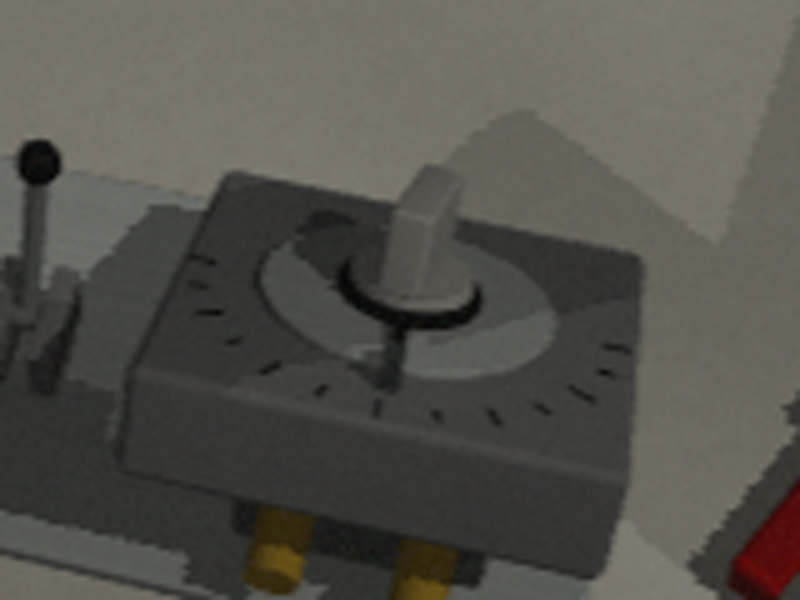

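The bar is at about +8.5° and the pointer at -2.6°, so the play is taken up clockwise by about 11°. Now the clamp.

servo_tool(motion=[50, 1, 0, 0, 90, 1, 0, 0, 112, 1, 0, 0, 112, 1, 0, 0, 112, 1, 10, 0, 112, 1, 18, 0, 112, 1, 26, 0, 112, 1, 34, 0, 112, 1, 42, 0, 112, 1, 50, 0, 112, 1, 58, 0, 112, 1, 66, 0, 112, 1, 72, 0, 112, 1, 76, 0, 112, 1, 76, 0])

```text
time_s: 14.3
ee_pos: [0.6195, -0.0741, 0.0965]
eef_rot: [-0.154, 1.57, 0.143]
force: [0.3, 0.5, -0.0]
grip_width: 0.0002
```

```bash
cat > cl.py <<'E'
from st import *
def clamp(name='wrist',png=None):
    c=cam(name);br=c['color'].astype(int).sum(2);P=frame(c);X=(P[...,:2]-O[:2])@ex*1e3;Y=(P[...,:2]-O[:2])@ey*1e3;Z=P[...,2]*1e3
    m=(br<110)&(abs(Y+165)<14)&(Z>95)&(Z<135)&(abs(X)<55)
    if m.sum(): print(name,'ball',m.sum(),X[m].mean(),Y[m].mean(),Z[m].mean())
    if png: save(c,png)
E
python3 -c "
from cl import *
report();clamp('wrist','w13.png');clamp('scene','s13.png');clamp('side')"
```

```text
t 14.3 X,Y,z 6.7 -164.4 96.5 f [ 0.3  0.5 -0. ] w 0.0002
wrist ball 1116 25.115633843082108 -160.96862886550096 117.80713420138008
scene ball 1 8.529622798441475 -156.22593397117123 130.16406193219976
side ball 31 26.113386313698168 -169.97696412012365 117.64144819301964
```

View pics/w13.png

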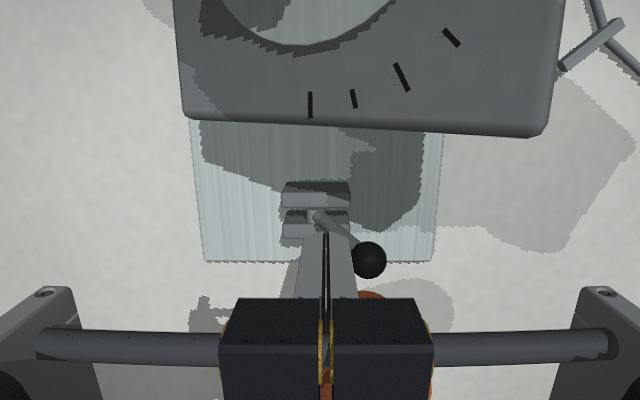

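The ball is at (368,260), X≈26 mm, well past the middle. Pushing to the end of its travel.

servo_tool(motion=[0, 0, 3, 0, 0, 0, 6, 0, 0, 0, 9, 0, 0, 0, 11, 0, 0, 0, 13, 0, 0, 0, 13, 0])

```text
time_s: 15.25
ee_pos: [0.6267, -0.072, 0.0957]
eef_rot: [2.946, 1.557, -3.041]
force: [-44.4, -9.6, 16.7]
grip_width: 0.0003
```

```bash
python3 -c "
from cl import *
report();clamp('wrist','w14.png');clamp('side')"
```

```text
t 15.25 X,Y,z 14.2 -164.5 95.7 f [-44.4  -9.6  16.7] w 0.0003
wrist ball 1035 31.945250527622573 -160.8895851777679 115.24318589032494
side ball 22 33.75486206940514 -170.20862746960958 115.10596285390034
```

A 44 N reaction shows the lever is on its stop. Backing off and rising.

servo_tool(motion=[0, 0, -10, 0, 0, 0, -30, 0, 0, 0, -50, 0, -40, 0, -60, 0, -90, 0, -65, 0, -130, 0, -65, 0, -130, 0, -65, 0])

```text
time_s: 16.27
ee_pos: [0.5709, -0.0896, 0.23]
eef_rot: [-0.485, 1.564, -0.188]
force: [-0.8, -0.4, -0.9]
grip_width: 0.0005
```

```bash
python3 - <<'E'
from cl import *
report('wrist','w15.png');clamp('wrist');report('scene','s15.png');clamp('scene');clamp('side')
c=cam('scene');P=frame(c);L=(P-O)@B*1e3;h=L[...,2];r=np.hypot(L[...,0],L[...,1])
top=(h>49.5)&(h<54.5)&(r<31);t=L[top][:,:2].astype(np.float32);print(top.sum(),cv2.minAreaRect(t))
E
```

```text
t 16.275 X,Y,z -44.3 -165.0 230.0 f [-0.8 -0.4 -0.9] w 0.0005
wrist ball 339 32.04094630719143 -162.84284711557544 115.40252930897915
t 16.375 X,Y,z -45.4 -164.4 226.0 f [-0.3  0.1 -0.4] w 0.0003
ptr 11 0.1 3.7
rider 21 -0.8 [68.9  0.9 15.2]
scene ball 67 37.86470039362719 -163.6386064752859 115.26637667212054
side ball 51 30.1197948456258 -167.99798628393867 114.82393122674405
105 ((1.559701919555664, -0.5031528472900391), (16.993419647216797, 49.27414321899414), 80.83189392089844)
```

View pics/s15.png

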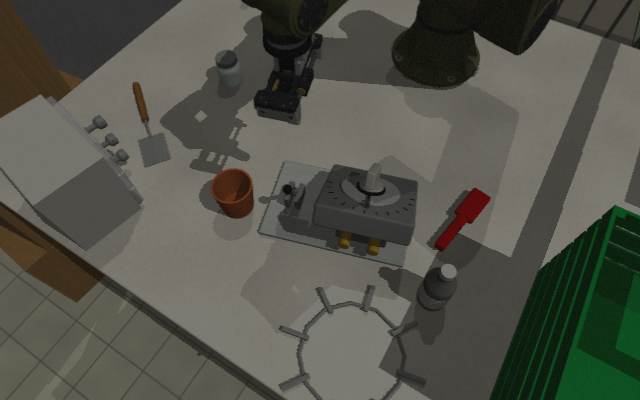

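The lever leans away from the robot, with its ball at (288,188). The pot, brush and bottle are where they were. One last clear look at the dial from above.

servo_tool(motion=[-5, 30, 10, 0, -10, 60, 20, 0, -10, 80, 30, 0, -10, 80, 30, 0, -10, 80, 30, 0])

```text
time_s: 17.2
ee_pos: [0.5747, -0.0047, 0.236]
eef_rot: [2.939, 1.57, -3.047]
force: [-0.2, -0.8, -0.0]
grip_width: 0.0005
```

```bash
python3 - <<'E'
from cl import *
report('wrist','w16.png');clamp('wrist')
E
```

```text
t 17.2 X,Y,z -15.9 -84.9 236.0 f [-0.2 -0.8 -0. ] w 0.0005
bar 8.7 [1.1 0.6] 1346
ptr 187 -1.5 -1.6
rider 220 -1.7 [66.8  1.9 15.4]
wrist ball 270 32.70387345146605 -161.5508918464297 115.06118605275698
```

View pics/w16.png

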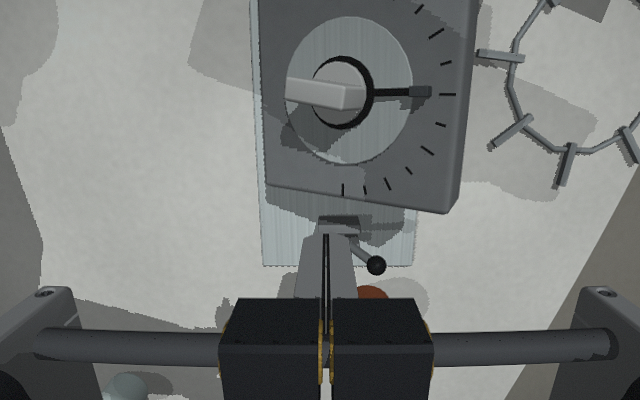

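The pointer's end at (410,92) is in line with the rider at (420,92), with the bar at +8.7° (play about +10°). The clamp ball at (376,265) is fully over, and the arm is clear of everything.

```bash
python3 -c "
from station import ctrl
print(ctrl.hand_in())"
```

```text
the job is handed in; nothing more can be done
None
```

The valve is set at the rider and clamped, and the job was handed in after about 17 s of the 58 s allowed. No verdict is reported back.

**What I did:**
- I pushed the knob with the closed fingers. It first went anticlockwise until the pointer was about 34° short of the rider.
- It then came up clockwise to the rider without running past, and I backed the fingers off.
- Last, I pushed the clamp lever away from the robot until it hit its stop, where the wrist felt about 48 N.

**Last checks (wrist camera):**

| Item | Reading | Meaning |
|---|---|---|
| Pointer | -1.5° | about 0.2° from the rider |
| Rider | -1.7° | same as at the start |
| Knob bar | +8.7° | play taken up clockwise by about 10° |
| Clamp ball | about 33 mm beyond the pivot | 35 mm is fully over |

The rider showed no shift within measuring error. The pot, brush and bottle looked unmoved in the scene view, and the arm was clear of everything at hand-in.

**Disagreements:**
- **Rider angle:** it read between about -3° and +1° depending on the view, because its side faces show; its top face alone gave about -2°.
- **Pointer offset:** at other views the pointer read up to about 0.8° short of the rider, still well inside the 4° allowed.
- **Scene camera:** it sees too few pointer pixels to be a useful check.
- **Pushes that slipped:** two of them slid onto the end of the bar, one in each direction. I redid them from further down the slope.

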